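# Clip the tag hook to the ground plate's eye

## Robot

A 7-joint arm with a two-finger parallel gripper is mounted at the origin on the work surface. World frame = base frame: x ahead of the robot, y to its left, z up, the work surface at z = 0. Lengths are in mm, angles in rad, forces in N, time in s.
With the tool pointing down it reaches from about 425 to 825 mm from the base axis. Payload 3.6 kg.
Tool frame: the origin (TCP) lies at the very end of the fingers, on their centre line; the grasp point (between the pads) lies 19 mm behind it (manip.grip_depth is the distance from the TCP to the grasp point, in mm); z points along the fingers, x is the direction in which the jaws open and shut, and the axes are right-handed (so a half turn about z gives the same grasp; the last joint's range is limited). The gripper opens to 85 mm and grips with 20 to 120 N. Pads are 22 mm wide; open, the fingers measure 114 mm over their backs; the gripper's body (76 mm by 85 mm) begins 54 mm behind the grasp point. The pads swing forward as they close: fully open they stand 13 mm farther back than shut.
Start: joints at [-1.222, 0.615, -0.013, 1.423, 0.008, 1.103, -0.04], TCP at [237.922, 604.86, 231.297] pointing down, gripper open.
Joint ranges: [-3.12, 3.12], [-0.3, 2.06], [-1.34, 1.32], [0.26, 2.42], [-1.36, 4.5], [0.01, 1.98], [-2.84, 2.84]. Speed limits (rad/s): [2.79, 2.79, 3.14, 3.14, 3.14, 3.14, 3.14].

## Interface

Orientations are given as a rotation vector (axis times angle).
In Python, from station import manip gives the robot as it stands.
- The arm moves only by the tool apply_moves, never from a script. Its argument "commands" is a list of rows, each a list of 6 numbers: the shift along the tool's x, y, z in mm, then the turn, a rotation vector about the tool's x, y, z in rad. A call has 1 to 8 rows; each row shifts and turns the commanded pose from where the row before left it, along the tool's axes as they then stand; what a row does not reach is not made up. A row lasts 1/12 s, in which the tool goes at most 41.7 mm and 7.16 degrees, less where a joint would pass 70% of its speed; a pose out of reach is approached as far as the arm can. A call with a gripper value outside its range is refused whole. "fingers" is the opening in per cent of the stroke, from 0 (shut) to 100 (fully open), set as the call begins (left out, the last holds). The fingers move at their own pace and stop on an object; the grip force is fixed at half the most. Time passes only in rows, so rows that do not move let the fingers close. It gives the time, the measured TCP pose, the force and the opening at its end, in the units of the state.
- manip.get_obs(): the state, without advancing time (a new reading comes with each control period).
- manip.snapshot(name): name is "side" or "top"; returns (picture, depth): 400x640x3 uint8, red, green, blue; 400x640 float32, mm along the optical axis (not along the pixel's ray), 0 where there is no reading.
- manip.calibration(name): a dict with "vfov" (degrees; the focal length in pixels is half the picture's height over the tangent of half this angle, whatever the lens; pixels are square), "cx", "cy" (the principal point, pixels), "k1" (the pictures are not rectified: a ray, as slopes to the right and down, at radius r is drawn at 1 + k1 r^2 times it, then the intrinsics apply), "rvec" (rotation vector, rad) and "tvec" (3), from world to camera coordinates, as OpenCV has them. Camera axes: x right, y down, z forward; pixel columns grow to the right and rows downward; lengths in mm; the calibration is good to about 2 mm. A picture is of the moment at which its call begins. calibration takes no time and is no camera call.
- manip.close_job(): hands the job in, once; it reports no verdict.
The state is a dict: "time": time; "joint_positions": joint angles; "qvel": joint speeds; "tau": joint torques, N m; "tcp_pos": TCP position; "tcp_rot": TCP orientation; "force": force on the tool from outside, world axes, zero at the start; "wrist_torque": the same for the moment, N m; "finger_gap": finger opening in mm.
Only numpy, scipy, OpenCV 4.12 (cv2) and the standard library are available. Lean on these libraries where they do the work, as an engineer would, in place of code of your own. Each camera call takes 0.05 s, during which the arm holds its last target.

## Task

The steel plate on the bench is ground and ready to go: take the tag hook that has a sprung gate across its mouth, press the gate against the free round bar of the eye welded on the plate until the bar has passed and the gate has sprung shut behind it, and leave the hook lying flat on the plate, clipped to the eye. Leave the open tag hook without a gate where it lies, and do not use the plain post.

Things in the scene. Friction and masses are not known exactly. Their poses are not given: they have to be found in the camera images.
- snap_hook: Tag hook with a gate, 0.3 kg, lying flat. Sizes in mm. Origin: underside, below the grip; z up, x forward out of the mouth. Black grip to hold: x -30 to 16, 20 wide, 30 high; flat tag behind to x -77. Bow of 12 bar, z 0 to 12: arms' inner faces y +-26, outer +-38; nose at x 113 on the +y arm leaves y below 17 open. A 12 bar enters at y -13 to 8; gate shuts behind it at x 52, bow stops it at x 27.
- gate (a joint): Sprung gate of the snap hook: dark steel bar 46 mm long, 8 mm thick, shut straight across the mouth (along y), on a vertical pin at x 104, y -32 mm of the hook, z 2 to 10 mm. 0 rad = shut, grows as it swings inwards to 1.45. Yields to about 4 to 10 N, springs shut by itself.
- lifting_eye: Fixed dark steel eye on the plate: upright 12 mm round bar, bent over to a solid block 52 mm high. Origin: bar axis at the plate's top face (25 mm over the bench); z up, y from bar to block (near face y 56 mm). Window 50 mm wide, 40 high. Hook goes on along the eye's x, e.g. moving to +x, one arm through the window. Plate 220 x 320 mm; post 44 mm high, 38 across, about 150 mm from the bar.
- plain_hook: The other tag hook, not to be used: same grip, tag and +y arm as the snap hook, but open, with no gate and no second arm. Lies flat on the bench. Origin and axes as for the snap hook.

How it is judged:
By the outcome, as a careful person would: the job done as asked, in the order asked, and still so for the second after the job is handed in, with the robot touching nothing.
It also fails if it takes over 38 s, if anything falls off the work surface, if the arm or the gripper's body presses on something with over 40 N, if the wrist force passes 120 N, or if a joint passes its speed limit or range.

## Working session

There is one attempt and no reset: what is moved stays moved. The work goes in short steps, Python scripts to look and compute and a tool call to move; the robot and the scene stay as the last step left them, time stands still between calls to the robot, and variables do not carry over. Pictures are saved under pics/ and viewed, and the job is handed in when it is done.

Besides the shell and the picture viewer there is one more tool, called after "Request:" by a JSON object that holds its "op" and its "data", one argument or row to a line. apply_moves: Moves the arm, as the interface text tells. Its arguments: {"type":"object","properties":{"commands":{"type":"array","items":{"type":"array","items":{"type":"number"}}},"fingers":{"type":"number"}},"required":["commands"]}

```bash
ls; mkdir -p pics; cat > h.py <<'E'
import numpy as np, cv2
from station import manip
def save(n,im): cv2.imwrite(f'pics/{n}.png',cv2.cvtColor(im,cv2.COLOR_RGB2BGR))
def cal(name):
    c=manip.calibration(name); f=200/np.tan(np.radians(c['vfov'])/2)
    R=cv2.Rodrigues(np.array(c['rvec'],float))[0]; t=np.array(c['tvec'],float)
    return c,f,R,t
def slopes(name,uv):
    c,f,R,t=cal(name); p=(np.asarray(uv,float).reshape(-1,2)-[c['cx'],c['cy']])/f
    K=np.eye(3); return cv2.undistortPoints(p.reshape(-1,1,2),K,np.array([c['k1'],0,0,0,0.])).reshape(-1,2)
def onplane(name,uv,z):
    c,f,R,t=cal(name); s=slopes(name,uv); d=np.c_[s,np.ones(len(s))]@R; o=-R.T@t
    k=(z-o[2])/d[:,2]; return o+d*k[:,None]
def pts(name,uv,depth):
    c,f,R,t=cal(name); s=slopes(name,uv); return (np.c_[s,np.ones(len(s))]*np.asarray(depth).reshape(-1,1)-t)@R
def proj(name,P):
    c,f,R,t=cal(name); q,_=cv2.projectPoints(np.asarray(P,float).reshape(-1,1,3),np.array(c['rvec'],float),t,np.array([[f,0,c['cx']],[0,f,c['cy']],[0,0,1.]]),np.array([c['k1'],0,0,0,0.])); return q.reshape(-1,2)
E
python3 - <<'E'
from h import *
for n in('top','side'):
    im,d=manip.snapshot(n); save(n+'0',im); np.save(f'{n}0.npy',d); np.save(f'{n}0im.npy',im)
    c,f,R,t=cal(n); print(n,c,f,-R.T@t)
print(manip.get_obs(), manip.grip_depth)
E
```

```text
pics
top {'vfov': 42.7129706543621, 'cx': 321.8930809524162, 'cy': 194.869638116689, 'k1': -0.13618724598753845, 'rvec': array([ 2.14812432, -2.11198631,  0.19779245]), 'tvec': array([ -62.87644258,  566.17886382, 1293.58673488])} 511.48297293862316 [ 327.16969414  -47.5135576  1374.25654323]
side {'vfov': 56.8687661550392, 'cx': 320.05383316865766, 'cy': 194.8142404991296, 'k1': 0.027713277265709567, 'rvec': array([ 0.47145919, -2.58275242,  1.40044034]), 'tvec': array([525.85771429, 196.52309697, 657.8227526 ])} 369.36230273584266 [339.02204709 600.81544988 521.5009913 ]
{'time': 0.1, 'joint_positions': array([-1.22252257,  0.61580337, -0.01262917,  1.42477051,  0.00810643,
        1.10340114, -0.04040395]), 'qvel': array([ 0.00072628, -0.00193987,  0.00110827, -0.00539093,  0.00055922,
       -0.00101662, -0.0001639 ]), 'tau': array([ 1.55065973e-03, -4.70384073e+01,  2.60194754e-01, -1.71571290e+01,
        1.00883565e-02,  5.89187155e-03,  9.13803177e-06]), 'tcp_pos': array([237.66842408, 604.23750028, 230.25581727]), 'tcp_rot': array([ 2.59521917,  1.76806095, -0.00300133]), 'force': array([-0.35056409, -0.79583994, -0.66808315]), 'wrist_torque': array([-0.10138681,  0.01434029,  0.01954993]), 'finger_gap': 84.96506186062153} 18.700000000000003
```

View pics/top0.png

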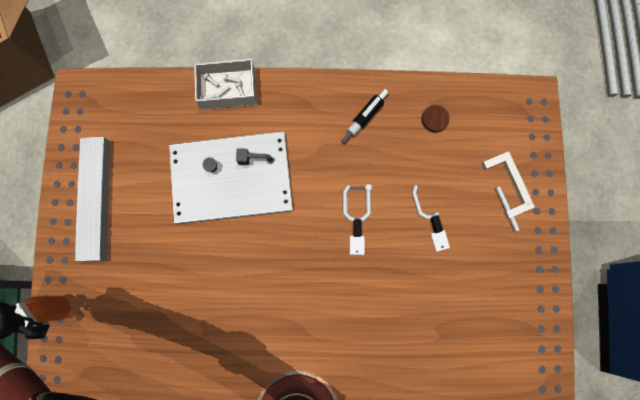

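View pics/side0.png

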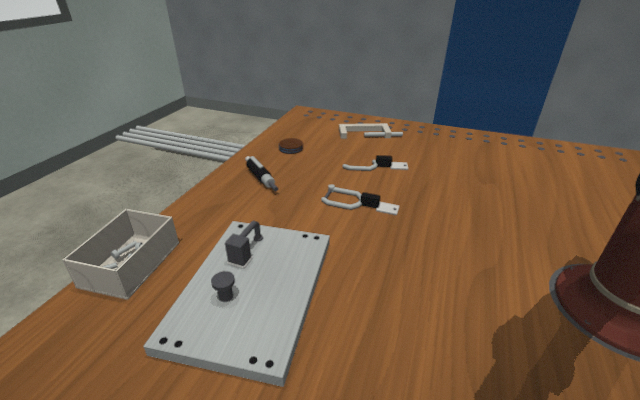

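The top view shows the snap hook at about (357,220), with its gate across the top at y≈187. The plain hook is at (432,215), the eye's block at (242,156) with its bar end near (271,160), and the post at (210,164). I'll zoom in next.

```bash
python3 - <<'E'
from h import *
im=np.load('top0im.npy')
a=cv2.resize(im[120:220,160:300],None,fx=5,fy=5,interpolation=cv2.INTER_CUBIC);save('eyez',a)
a=cv2.resize(im[175:260,330:460],None,fx=6,fy=6,interpolation=cv2.INTER_CUBIC);save('hookz',a)
im=np.load('side0im.npy')
a=np.vstack([cv2.resize(im[180:220,310:410],None,fx=7,fy=7,interpolation=cv2.INTER_CUBIC),cv2.resize(im[215:255,210:310],None,fx=7,fy=7,interpolation=cv2.INTER_CUBIC)]);save('sidez',a)
E
```

```text
(no output)
```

View pics/eyez.png

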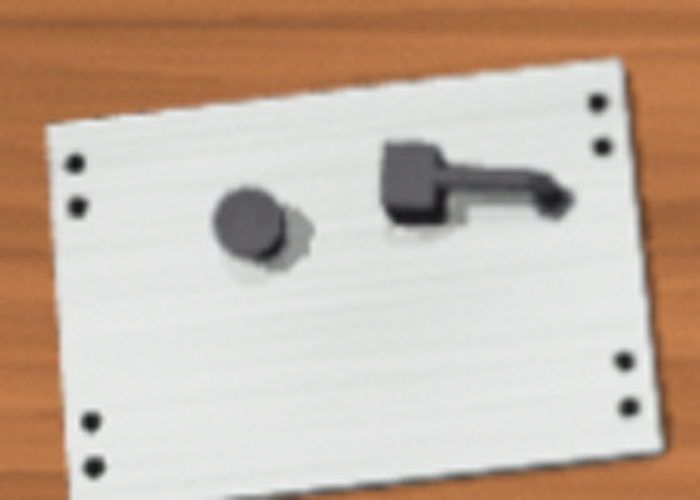

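View pics/hookz.png

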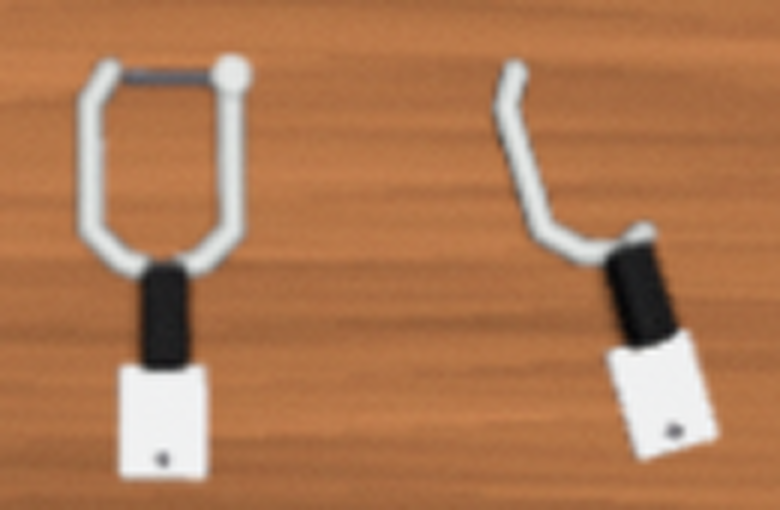

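View pics/sidez.png

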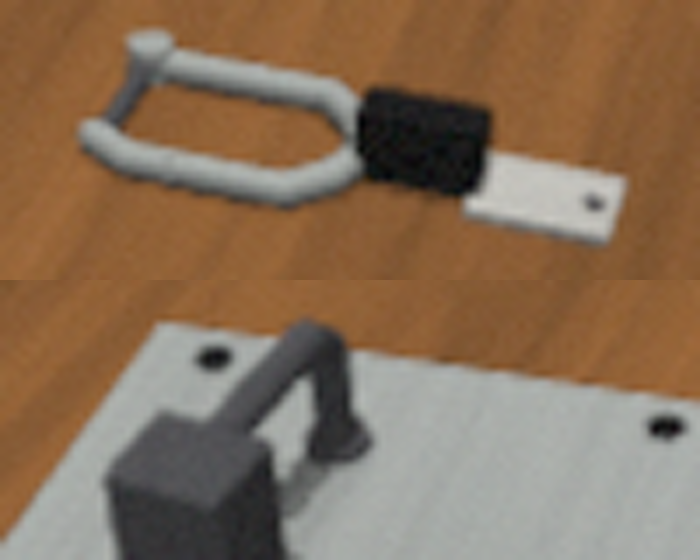

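```bash
python3 - <<'E'
from h import *
im=np.load('top0im.npy').astype(int); d=np.load('top0.npy')
def blob(mask,seed):
    n,l,s,c=cv2.connectedComponentsWithStats(mask.astype(np.uint8)); return l==l[seed[1],seed[0]]
mx=im.max(2);mn=im.min(2)
# black grip
b=np.zeros(mx.shape,bool); b[175:260,335:385]=(mx<60)[175:260,335:385]; b=blob(b,(357,226))
v,u=np.nonzero(b); r=cv2.minAreaRect(np.c_[u,v].astype(np.float32)); print('grip',len(u),u.mean(),v.mean(),r)
print('grip c',onplane('top',[[u.mean(),v.mean()]],28))
print('grip depth z',np.median(pts('top',np.c_[u,v],d[v,u])[:,2]))
w=np.zeros(mx.shape,bool); w[175:260,335:385]=((mn>110)&(mx-mn<45))[175:260,335:385]
tag=blob(w,(357,244)); v,u=np.nonzero(tag); P=onplane('top',np.c_[u,v],4); print('tag',len(u),P.mean(0),cv2.minAreaRect(P[:,:2].astype(np.float32)))
bow=blob(w,(346,203)); v,u=np.nonzero(bow);P=onplane('top',np.c_[u,v],9);print('bow',len(u),P.min(0),P.max(0),cv2.minAreaRect(P[:,:2].astype(np.float32)))
Z=lambda x,y:[330+(x+.5)/6-.5,175+(y+.5)/6-.5]
print('pin,nose,arms',onplane('top',[Z(232,74),Z(113,65)],12))
Zs=lambda x,y:[160+(x+.5)/5-.5,120+(y+.5)/5-.5]
print('plate corners',onplane('top',[Zs(47,126),Zs(619,60),Zs(664,452)],25))
pc=onplane('top',[Zs(47,126),Zs(619,60),Zs(664,452)],25);print(np.linalg.norm(np.diff(pc,axis=0),axis=1))
print('eye crossbar', onplane('top',[Zs(445,175),Zs(530,180)],73), 'corner', onplane('top',[Zs(545,180)],73),'foot',onplane('top',[Zs(560,203)],25))
print('block top corners',onplane('top',[Zs(384,145),Zs(434,145),Zs(440,205),Zs(384,205)],77))
# side rays
Ss=lambda x,y:[210+(x+.5)/7-.5,215+(y-280+.5)/7-.5]
print('side foot',onplane('side',[Ss(340,440)],25),'barTop',onplane('side',[Ss(318,332)],77), 'block top corners',onplane('side',[Ss(110,483),Ss(165,412),Ss(270,450),Ss(215,515)],77))
Sh=lambda x,y:[310+(x+.5)/7-.5,180+(y+.5)/7-.5]
print('side pin',onplane('side',[Sh(150,40)],14))
for s in [(242,156),(255,156),(262,157),(270,160),(230,190)]:
  print(s,pts('top',[s],[d[s[1],s[0]]]))
E
```

```text
grip 112 357.0267857142857 227.49107142857142 ((357.0, 227.0), (16.0, 6.0), 90.0)
grip c [[ 485.1925898  -147.85023554   28.        ]]
grip depth z 30.55529272171113
tag 275 [ 440.10841798 -149.59355153    4.        ] ((440.82171630859375, -149.87319946289062), (48.576786041259766, 37.68284606933594), 0.462100088596344)
bow 176 [ 507.35429526 -140.98439284    9.        ] [ 603.43431631 -110.6080278     9.        ] ((554.337890625, -121.3991928100586), (97.18350982666016, 28.177507400512695), 7.392581939697266)
pin,nose,arms [[ 598.46293773 -179.1238374    12.        ]
 [ 601.64338088 -125.0912996    12.        ]]
plate corners [[704.99419048 371.17715492  25.        ]
 [746.77874095  55.31073726  25.        ]
 [529.51155078  24.60558777  25.        ]]
[318.6181766  219.42615643]
eye crossbar [[667.42081821 141.32460585  73.        ]
 [665.40038149  96.37723672  73.        ]] corner [[665.52587926  88.48012884  73.        ]] foot [[665.23975397  84.85016727  25.        ]]
block top corners [[682.19257428 173.73843561  77.        ]
 [682.56958635 147.29068077  77.        ]
 [650.13781349 142.64704761  77.        ]
 [649.69064579 172.11957245  77.        ]]
side foot [[667.50577309  85.73895652  25.        ]] barTop [[661.7430063   99.89050124  77.        ]] block top corners [[680.61723137 176.31596924  77.        ]
 [682.89472334 145.97275295  77.        ]
 [648.43581939 149.90871556  77.        ]
 [648.59699381 177.5746635   77.        ]]
side pin [[ 599.12315192 -181.69058114   14.        ]]
(242, 156) [[661.78537098 157.62821759  79.10022346]]
(255, 156) [[662.38551576 123.50230141  78.77673944]]
(262, 157) [[661.17080793 105.57639033  74.12050193]]
(270, 160) [[661.26227153  87.42331523  42.80041262]]
(230, 190) [[581.04002643 194.53472564  24.09934645]]
```

```bash
python3 - <<'E'
from h import *
Z=lambda x,y:[330+(x+.5)/6-.5,175+(y+.5)/6-.5]
for nm,ps,z in [('arms',[(78,180),(245,180)],6),('arms2',[(78,110),(245,110)],6),('grip',[(140,315),(190,315)],29),('tagrear',[(119,470),(208,470)],4),('tagfront',[(119,375),(208,375)],4)]:
    P=onplane('top',[Z(*p) for p in ps],z); print(nm,P[:,:2].round(1).tolist(),P.mean(0).round(1),np.linalg.norm(P[0]-P[1]).round(1))
im=np.load('top0im.npy').astype(int)
g=im.max(2)[145:175,:]
for u in range(248,270):
    col=im[140:175,u].max(1); v=np.nonzero(col<110)[0]+140; print(u,v.min(),v.max(),onplane('top',[[u,v.mean()]],72).round(1)[0][:2], im[v.min():v.max()+1,u,0])
o=manip.get_obs();print(o['tcp_pos'],cv2.Rodrigues(o['tcp_rot'])[0].round(3))
E
```

```text
arms [[549.6, -110.0], [550.9, -185.6]] [ 550.2 -147.8    6. ] 75.6
arms2 [[581.7, -109.7], [583.1, -185.6]] [ 582.4 -147.7    6. ] 76.0
grip [[486.0, -136.9], [486.3, -159.0]] [ 486.2 -147.9   29. ] 22.1
tagrear [[419.3, -129.6], [419.8, -169.4]] [ 419.5 -149.5    4. ] 39.8
tagfront [[461.7, -129.3], [462.4, -169.2]] [ 462.1 -149.3    4. ] 39.9
248 152 164 [658.4 142.6] [72 71 93 98 75 52 34 36 40 40 36 44 74]
249 153 163 [658.5 140. ] [ 89  96  95  77  63  65  89 103 100  88  92]
250 154 158 [663.9 137.6] [ 97  96  82  79 104]
251 154 158 [664. 135.] [ 93  95  81  83 109]
252 154 157 [665.4 132.4] [95 91 81 84]
253 154 158 [664.1 129.7] [ 96  93  82  81 104]
254 154 158 [664.1 127. ] [ 98  95  82  74 101]
255 154 158 [664.1 124.4] [101  95  83  75 101]
256 154 158 [664.2 121.8] [102  94  84  77 100]
257 154 158 [664.2 119.1] [103  96  83  78  98]
258 154 158 [664.3 116.5] [104  93  85  78 100]
259 154 158 [664.3 113.8] [102  95  84  80 100]
260 154 158 [664.3 111.2] [101  95  89  81 101]
261 154 158 [664.4 108.6] [102  99  87  78  97]
262 154 158 [664.4 105.9] [103  98  88  72  95]
263 154 158 [664.5 103.3] [103  97  90  74  96]
264 154 158 [664.5 100.7] [107  94  86  75  97]
265 155 158 [663.2  98. ] [87 81 68 94]
266 155 160 [660.5  95.2] [ 80  70  59  77  93 105]
267 155 160 [660.6  92.6] [78 68 61 54 57 71]
268 155 162 [657.9  89.9] [80 65 61 49 38 44 72 98]
269 155 162 [657.9  87.2] [98 70 61 49 35 33 53 85]
[237.66842408 604.23750028 230.25581727] [[ 0.366  0.931 -0.001]
 [ 0.931 -0.366 -0.002]
 [-0.002  0.    -1.   ]]
```

Measured positions:
- **Snap hook:** origin about (493, -148), yaw about 0.5°.
- **Eye bar:** about (665, 88), with the eye's axes parallel to the world axes.

I'll turn the jaws to lie along world y and then travel.

Request:
{"op": "apply_moves", "data": {
  "commands": [
    [0,0,0,0,0,-0.094],
    [0,0,0,0,0,-0.094],
    [0,0,0,0,0,-0.094],
    [0,0,0,0,0,-0.094],
    [-34,19,0,0,0,0],
    [-34,19,0,0,0,0],
    [-34,19,0,0,0,0],
    [-34,19,0,0,0,0]
  ],
  "fingers": 100
}}

```text
time: 0.77
tcp_pos: [314.5, 467.0, 230.7]
tcp_rot: [2.219, 2.223, -0.002]
force: [1.8, 0.2, 0.6]
finger_gap: 85.5
```

Request:
{"op": "apply_moves", "data": {
  "commands": [
    [-34,20,0,0,0,0],
    [-34,20,0,0,0,0],
    [-34,20,0,0,0,0],
    [-34,20,0,0,0,0],
    [-34,20,0,0,0,0],
    [-34,20,0,0,0,0],
    [-34,20,0,0,0,0],
    [-34,20,0,0,0,0]
  ]
}}

```text
time: 1.43
tcp_pos: [474.8, 195.2, 231.1]
tcp_rot: [-2.22, -2.223, 0.001]
force: [0.4, 0.6, -0.2]
finger_gap: 85.5
```

Request:
{"op": "apply_moves", "data": {
  "commands": [
    [-39,0,0,0,0,0],
    [-39,0,0,0,0,0],
    [-39,0,0,0,0,0],
    [-39,0,0,0,0,0],
    [-39,0,0,0,0,0],
    [-39,0,0,0,0,0],
    [-39,0,0,0,0,0],
    [-39,0,0,0,0,0]
  ]
}}

```text
time: 2.1
tcp_pos: [474.2, -116.6, 231.1]
tcp_rot: [-2.22, -2.223, 0.0]
force: [0.6, 0.1, -0.3]
finger_gap: 85.4
```

Request:
{"op": "apply_moves", "data": {
  "commands": [
    [-31,12,0,0,0,0],
    [0,0,38,0,0,0],
    [0,0,38,0,0,0],
    [0,0,38,0,0,0],
    [0,0,38,0,0,0],
    [0,0,28,0,0,0],
    [0,0,0,0,0,0]
  ]
}}

```text
time: 2.68
tcp_pos: [482.5, -144.6, 46.1]
tcp_rot: [-2.212, -2.215, 0.01]
force: [-0.8, 0.3, 0.6]
finger_gap: 85.5
```

```bash
python3 - <<'E'
from h import *
im,d=manip.snapshot('side'); save('side1',cv2.resize(im[110:270,250:450],None,fx=4,fy=4-.3,interpolation=cv2.INTER_CUBIC)); print(manip.get_obs()['tcp_pos'])
E
```

```text
[ 484.4821197  -145.18094784   48.83291421]
```

View pics/side1.png

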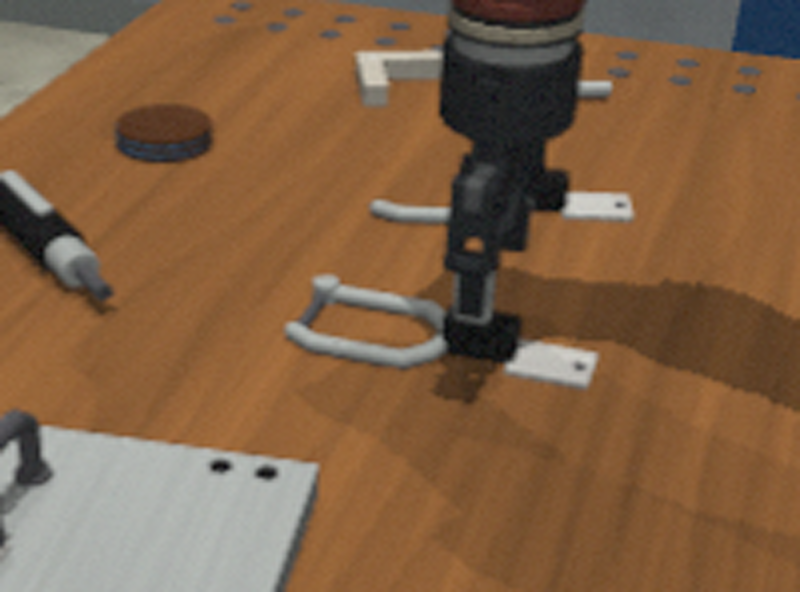

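The open fingers straddle the grip: the near finger sits in front of the black grip at about (475,300) in the crop. Next I'll lower and close.

Request:
{"op": "apply_moves", "data": {
  "commands": [
    [-2,1,22,0,0,0],
    [0,0,20,0,0,0],
    [0,0,0,0,0,0],
    [0,0,0,0,0,0]
  ]
}}

```text
time: 3.07
tcp_pos: [488.5, -148.0, 10.6]
tcp_rot: [2.219, 2.222, 0.001]
force: [0.6, 0.5, 0.3]
finger_gap: 85.6
```

Request:
{"op": "apply_moves", "data": {
  "commands": [
    [0,0,0,0,0,0],
    [0,0,0,0,0,0],
    [0,0,0,0,0,0],
    [0,0,0,0,0,0],
    [0,0,0,0,0,0],
    [0,0,0,0,0,0],
    [0,0,0,0,0,0],
    [0,0,0,0,0,0]
  ],
  "fingers": 0
}}

```text
time: 3.73
tcp_pos: [488.2, -148.2, 10.1]
tcp_rot: [2.22, 2.222, 0.0]
force: [-1.4, 0.3, 5.4]
finger_gap: 18.5
```

The gap is 18.5, but z=10 puts the pad centre near the top of the grip. I'll reopen, go 6 mm lower and grip again.

Request:
{"op": "apply_moves", "data": {
  "commands": [
    [0,0,0,0,0,0],
    [0,0,0,0,0,0],
    [0,0,0,0,0,0],
    [0,0,6,0,0,0],
    [0,0,0,0,0,0],
    [0,0,0,0,0,0]
  ],
  "fingers": 60
}}

```text
time: 4.23
tcp_pos: [487.4, -147.7, 2.7]
tcp_rot: [-2.219, -2.222, 0.001]
force: [-0.8, 0.6, -0.6]
finger_gap: 51.5
```

Request:
{"op": "apply_moves", "data": {
  "commands": [
    [0,0,0,0,0,0],
    [0,0,0,0,0,0],
    [0,0,0,0,0,0],
    [0,0,0,0,0,0],
    [0,0,0,0,0,0],
    [0,0,0,0,0,0],
    [0,0,0,0,0,0]
  ],
  "fingers": 0
}}

```text
time: 4.82
tcp_pos: [487.9, -147.9, 3.5]
tcp_rot: [2.22, 2.222, 0.0]
force: [0.1, 0.1, 2.8]
finger_gap: 18.7
```

Request:
{"op": "apply_moves", "data": {
  "commands": [
    [0,0,-10,0,0,0],
    [0,0,-20,0,0,0],
    [0,0,-30,0,0,0],
    [0,0,0,0,0,0],
    [0,0,0,0,0,0],
    [0,0,0,0,0,0]
  ]
}}

```text
time: 5.32
tcp_pos: [486.8, -147.4, 62.8]
tcp_rot: [-2.218, -2.222, 0.002]
force: [-0.7, -0.3, -4.4]
finger_gap: 18.9
```

```bash
python3 - <<'E'
from h import *
o=manip.get_obs()
im,d=manip.snapshot('side'); im2,_=manip.snapshot('top')
np.save('s2im.npy',im);np.save('s2.npy',d)
save('side2',np.vstack([cv2.resize(im[140:230,280:440],None,fx=4,fy=4,interpolation=cv2.INTER_CUBIC)[:300],cv2.resize(im2[170:245,280:440],None,fx=4,fy=4,interpolation=cv2.INTER_CUBIC)])); print(o['tcp_pos'],o['force'],o['finger_gap'],o['wrist_torque'])
E
```

```text
[ 486.77223266 -147.44169841   62.79601512] [-0.72969621 -0.33852172 -4.39117935] 18.939548746226798 [0.00381163 0.14186318 0.06063006]
```

View pics/side2.png

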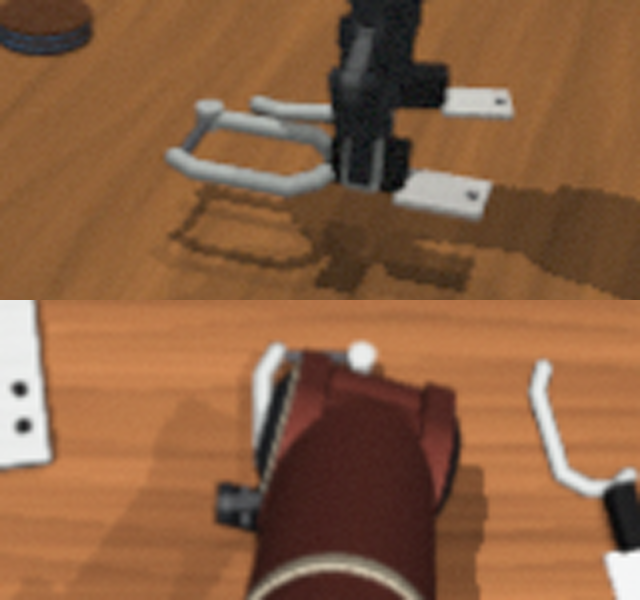

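The hook hangs level in the grip; its nose is at about (175,155) in the upper crop. The plain hook is undisturbed. Next I'll carry the hook to the eye's lane.

Request:
{"op": "apply_moves", "data": {
  "commands": [
    [20,2,0,0,0,0],
    [33,4,0,0,0,0],
    [34,4,0,0,0,0],
    [34,4,0,0,0,0],
    [34,4,0,0,0,0],
    [34,4,0,0,0,0],
    [30,4,0,0,0,0],
    [18,2,0,0,0,0]
  ]
}}

```text
time: 6.08
tcp_pos: [514.7, 94.5, 62.0]
tcp_rot: [-2.211, -2.227, -0.0]
force: [1.2, -0.3, -3.4]
finger_gap: 18.8
```

Request:
{"op": "apply_moves", "data": {
  "commands": [
    [0,0,10,0,0,0],
    [0,0,10,0,0,0],
    [0,0,4,0,0,0],
    [0,0,0,0,0,0],
    [0,0,0,0,0,0],
    [0,0,0,0,0,0]
  ]
}}

```text
time: 6.58
tcp_pos: [515.7, 87.8, 39.3]
tcp_rot: [2.222, 2.22, -0.001]
force: [-0.4, 0.8, -3.4]
finger_gap: 19.2
```

```bash
python3 - <<'E'
from h import *
o=manip.get_obs()
im,d=manip.snapshot('side'); im2,d2=manip.snapshot('top')
np.save('s3im.npy',im);np.save('t3im.npy',im2)
save('s3',cv2.resize(im[190:330,200:400],None,fx=4,fy=4,interpolation=cv2.INTER_CUBIC));save('t3',cv2.resize(im2[130:250,180:320],None,fx=5,fy=5,interpolation=cv2.INTER_CUBIC)); print(o['tcp_pos'],o['force'],o['finger_gap'],o['wrist_torque'])
T=o['tcp_pos']; O=T+[5,0,-3.5]
print(proj('top',[O+[104,-32,12],O+[113,23,12],[665,88,70]]),proj('side',[O+[104,-32,12],O+[113,23,12],[665,88,25],[665,88,71]]))
E
```

```text
[515.66558363  87.78502636  39.25172224] [-0.39275747  0.79593656 -3.37140673] 19.153640118200386 [-0.00565799  0.12389321 -0.02873886]
[[281.21210182 173.09922656]
 [260.71038088 169.46445413]
 [268.88241863 156.08532025]] [[282.41840318 225.01574102]
 [266.25069851 240.0422998 ]
 [258.68772762 238.35774101]
 [256.73426354 220.66907989]]
```

View pics/s3.png

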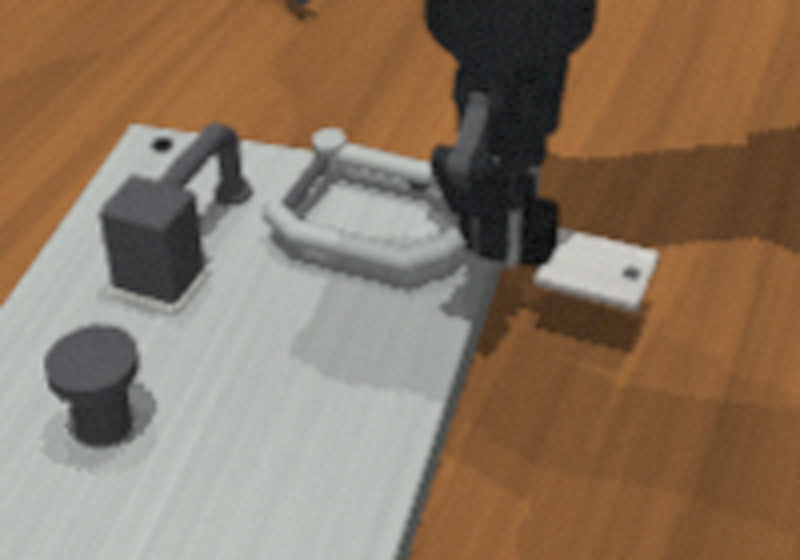

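View pics/t3.png

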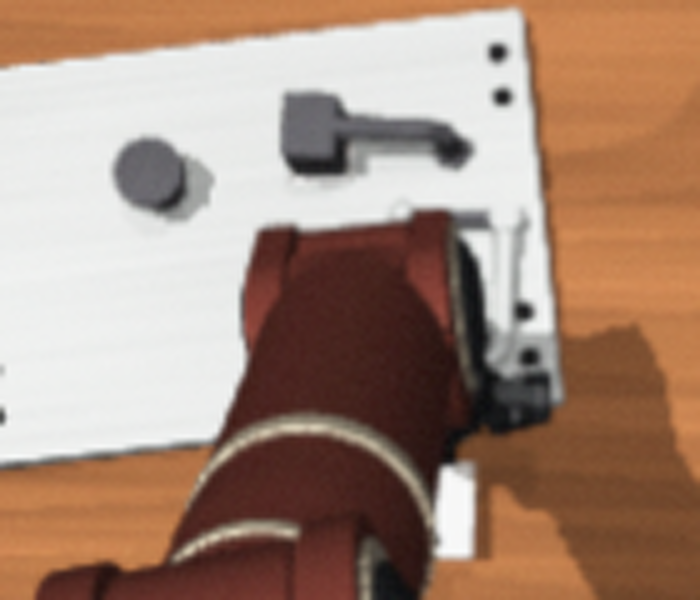

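The predicted pin and nose positions match both views: side crop (330,140) and (270,205), top crop (506,215) and (403,208). The bar is at hook y of about -2 to -5, inside the lane. I'll advance along +x.

Request:
{"op": "apply_moves", "data": {
  "commands": [
    [0,12,0,0,0,0],
    [0,12,0,0,0,0],
    [0,8,0,0,0,0],
    [0,6,0,0,0,0],
    [0,6,0,0,0,0]
  ]
}}

```text
time: 7.1
tcp_pos: [557.4, 89.1, 39.0]
tcp_rot: [-2.217, -2.22, 0.006]
force: [-5.4, -0.5, -1.5]
finger_gap: 18.8
```

Request:
{"op": "apply_moves", "data": {
  "commands": [
    [0,6,0,0,0,0],
    [0,6,0,0,0,0],
    [0,6,0,0,0,0],
    [0,0,0,0,0,0]
  ]
}}

```text
time: 7.43
tcp_pos: [575.4, 87.6, 38.0]
tcp_rot: [-2.22, -2.219, 0.009]
force: [-3.9, -3.8, -6.5]
finger_gap: 18.9
```

```bash
python3 - <<'E'
from h import *
o=manip.get_obs()
im,d=manip.snapshot('side')
save('s4',cv2.resize(im[190:290,200:360],None,fx=5,fy=5,interpolation=cv2.INTER_CUBIC)); print(o['tcp_pos'],o['force'],o['finger_gap'],o['wrist_torque'])
E
```

```text
[575.43414963  87.64988645  37.99749254] [-3.88951344 -3.79551293 -6.52427915] 18.907601968230672 [-0.67961162  1.01012016 -0.27467869]
```

View pics/s4.png

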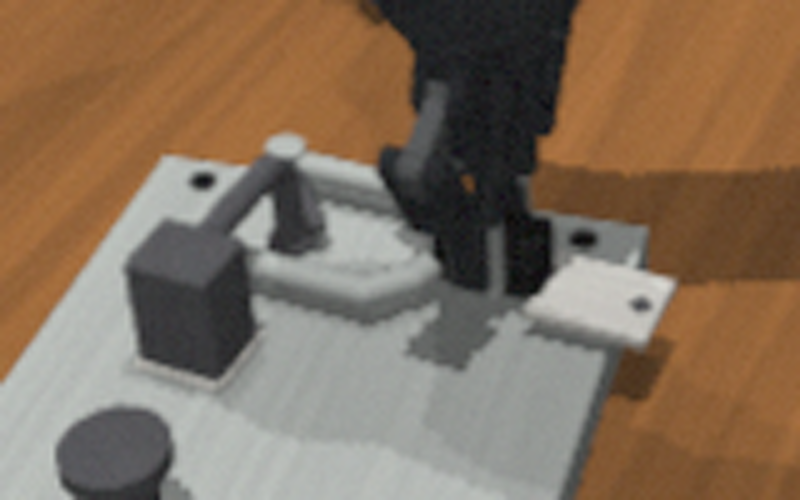

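The bar is inside the mouth at about (295,220) in the crop, and the gate is swinging inward with about 4 N of resistance. I'll carry on.

Request:
{"op": "apply_moves", "data": {
  "commands": [
    [0,7,0,0,0,0],
    [0,7,0,0,0,0],
    [0,7,0,0,0,0],
    [0,7,0,0,0,0]
  ]
}}

```text
time: 7.82
tcp_pos: [606.5, 88.0, 39.3]
tcp_rot: [2.22, 2.22, 0.001]
force: [1.9, -0.1, -4.4]
finger_gap: 19.1
```

Request:
{"op": "apply_moves", "data": {
  "commands": [
    [0,6,0,0,0,0],
    [0,6,0,0,0,0],
    [0,6,0,0,0,0],
    [0,0,0,0,0,0],
    [0,0,0,0,0,0]
  ]
}}

```text
time: 8.23
tcp_pos: [624.1, 89.8, 39.4]
tcp_rot: [2.219, 2.223, 0.001]
force: [-1.5, 0.6, -4.0]
finger_gap: 19.1
```

```bash
python3 - <<'E'
from h import *
o=manip.get_obs()
im,d=manip.snapshot('side');im2,_=manip.snapshot('top')
save('s5',np.vstack([cv2.resize(im[200:260,200:360],None,fx=5,fy=5,interpolation=cv2.INTER_CUBIC),cv2.resize(im2[130:185,210:370],None,fx=5,fy=5,interpolation=cv2.INTER_CUBIC)])); print(o['tcp_pos'],o['force'],o['finger_gap'],o['wrist_torque'])
E
```

```text
[624.11327293  89.76491662  39.38071938] [-1.46962056  0.62228307 -4.04177041] 19.125818998249056 [ 0.00907957  0.18645459 -0.00969722]
```

View pics/s5.png

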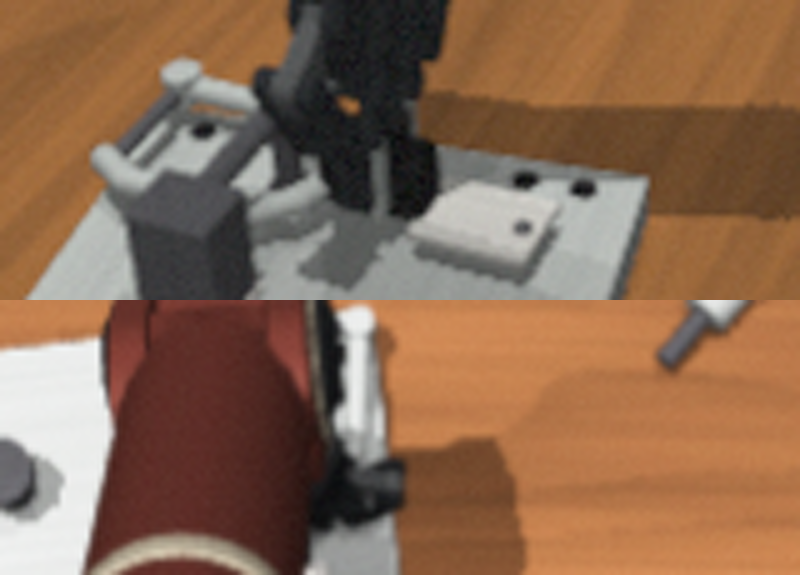

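The side view shows the gate straight from the nose (105,160) to the pin (180,75), and the force has dropped to zero. The bar is about 36 mm along the hook. I'll shift 5 mm toward the block, 3 mm back, and lower it onto the plate.

Request:
{"op": "apply_moves", "data": {
  "commands": [
    [3,-2,3,0,0,0],
    [2,-1,2,0,0,0],
    [0,0,2,0,0,0],
    [0,0,1,0,0,0],
    [0,0,1,0,0,0],
    [0,0,0,0,0,0],
    [0,0,0,0,0,0]
  ]
}}

```text
time: 8.92
tcp_pos: [620.6, 94.1, 30.3]
tcp_rot: [2.22, 2.222, -0.0]
force: [0.1, -0.2, -4.0]
finger_gap: 18.7
```

Request:
{"op": "apply_moves", "data": {
  "commands": [
    [0,0,1,0,0,0],
    [0,0,0,0,0,0],
    [0,0,0,0,0,0]
  ]
}}

```text
time: 9.17
tcp_pos: [620.6, 94.3, 29.3]
tcp_rot: [-2.22, -2.223, 0.0]
force: [0.3, 0.3, -3.5]
finger_gap: 18.6
```

Request:
{"op": "apply_moves", "data": {
  "commands": [
    [0,0,1,0,0,0],
    [0,0,0,0,0,0],
    [0,0,0,0,0,0]
  ]
}}

```text
time: 9.42
tcp_pos: [620.8, 94.3, 28.6]
tcp_rot: [2.22, 2.222, 0.001]
force: [-0.4, -0.4, -2.0]
finger_gap: 19.1
```

Request:
{"op": "apply_moves", "data": {
  "commands": [
    [0,0,0.5,0,0,0],
    [0,0,0,0,0,0],
    [0,0,0,0,0,0]
  ]
}}

```text
time: 9.67
tcp_pos: [620.8, 94.3, 28.5]
tcp_rot: [2.22, 2.223, 0.001]
force: [-2.8, -1.0, 4.0]
finger_gap: 19.2
```

The hook is on the plate, since the force has changed sign. I'll release it, with the fingers opened partway.

Request:
{"op": "apply_moves", "data": {
  "commands": [
    [0,0,0,0,0,0],
    [0,0,0,0,0,0],
    [0,0,0,0,0,0],
    [0,0,0,0,0,0],
    [0,0,0,0,0,0]
  ],
  "fingers": 60
}}

```text
time: 10.08
tcp_pos: [620.7, 94.4, 27.7]
tcp_rot: [2.22, 2.223, 0.0]
force: [0.6, -0.8, -0.1]
finger_gap: 51.4
```

Request:
{"op": "apply_moves", "data": {
  "commands": [
    [0,0,-10,0,0,0],
    [0,0,-20,0,0,0],
    [0,0,-35,0,0,0],
    [0,0,-35,0,0,0],
    [0,0,-40,0,0,0],
    [0,-30,-20,0,0,0],
    [0,-40,0,0,0,0],
    [0,-40,0,0,0,0]
  ]
}}

```text
time: 10.75
tcp_pos: [511.0, 94.2, 190.3]
tcp_rot: [2.219, 2.22, 0.008]
force: [-0.4, 0.9, -1.1]
finger_gap: 51.4
```

Request:
{"op": "apply_moves", "data": {
  "commands": [
    [-38,0,0,0,0,0],
    [-38,0,0,0,0,0],
    [-38,0,0,0,0,0],
    [-38,0,0,0,0,0],
    [-38,0,0,0,0,0],
    [-38,0,0,0,0,0],
    [0,0,0,0,0,0],
    [0,0,0,0,0,0]
  ]
}}

```text
time: 11.42
tcp_pos: [510.4, -137.3, 188.6]
tcp_rot: [2.226, 2.214, -0.001]
force: [0.0, 1.7, -0.3]
finger_gap: 51.2
```

```bash
python3 - <<'E'
from h import *
o=manip.get_obs()
im,d=manip.snapshot('side');im2,d2=manip.snapshot('top')
save('s6',cv2.resize(im[190:290,200:360],None,fx=5,fy=5,interpolation=cv2.INTER_CUBIC));save('t6',cv2.resize(im2[120:220,180:320],None,fx=5.5,fy=5.5,interpolation=cv2.INTER_CUBIC));save('t6f',im2); print(o['tcp_pos'],o['force'])
O=np.array([625.8,94.3,25]); print((proj('top',O+np.array([[104,-32,12],[113,23,12],[-7,0,30],[-77,0,4]]))-[180,120])*5.5)
v,u=np.mgrid[120:220,180:320]; P=pts('top',np.c_[u.ravel(),v.ravel()],d2[120:220,180:320].ravel())
for nm,q in [('armL',[60,32]),('armR',[60,-32]),('pin',[104,-32]),('grip',[-7,0]),('tag',[-60,0])]:
    s=np.linalg.norm(P[:,:2]-(O[:2]+q),axis=1)<5; print(nm,P[s,2].max().round(1),np.median(P[s,2]).round(1))
E
```

```text
[ 510.38218839 -137.32667608  188.56248803] [ 0.03000311  1.68999502 -0.31796103]
[[551.87855023  89.22053818]
 [441.73593818  70.17035385]
 [475.22761863 299.31864936]
 [475.35668848 451.88361781]]
armL 39.5 36.6
armR 43.5 35.7
pin 41.6 38.4
grip 59.7 56.2
tag 35.7 29.6
```

View pics/s6.png

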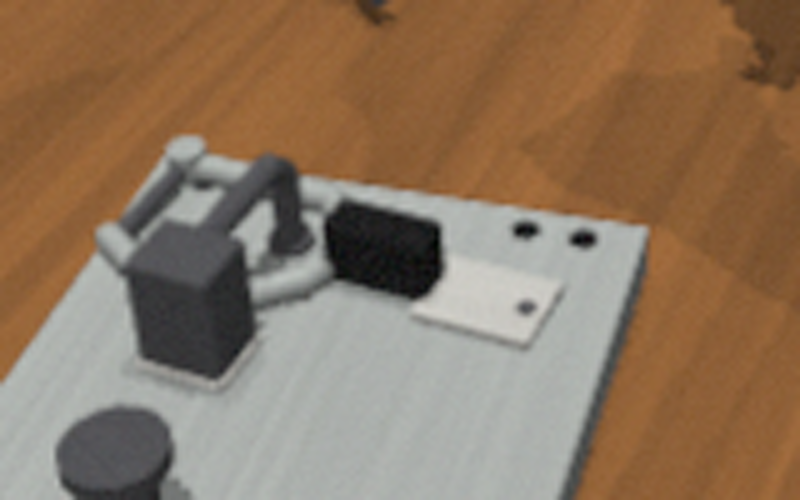

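View pics/t6.png

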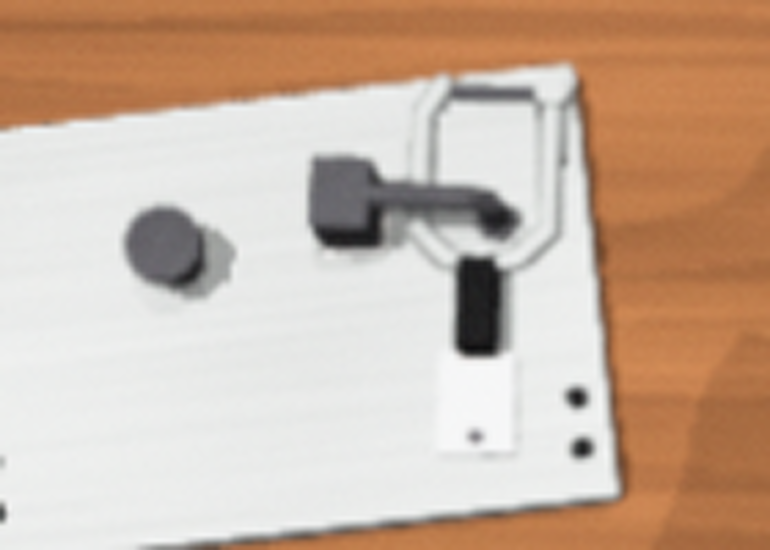

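View pics/t6f.png

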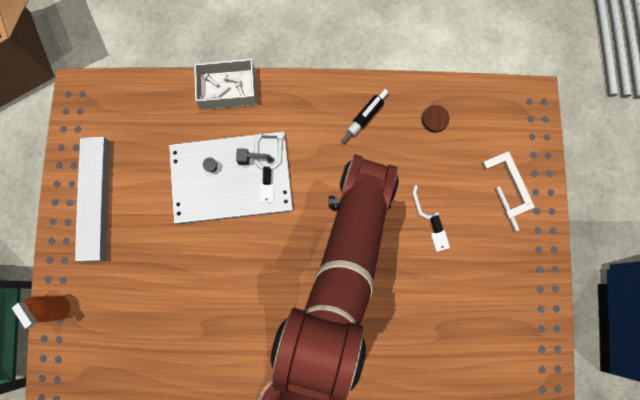

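The hook lies flat on the plate around the bar, which is at (500,215) in the top crop. The gate is shut straight across the mouth at (450–535,92), and one arm passes through the window. The arm heights of about 36–38 mm fit a 12 mm bar on the 25 mm plate. The plain hook hasn't moved and the robot is clear, so I'll hand in.

```bash
python3 -c "
from station import manip
print(manip.close_job())"
```

```text
the job is handed in; nothing more can be done
None
```

The gated tag hook is clipped to the eye and lying flat on the plate, and the job is handed in at about 11.5 s of the 38 s allowed. No verdict came back.

I gripped the snap hook and pushed its gate against the eye's free bar. Resistance was about 4–5 N and fell to about zero once the bar had passed. I then lowered the hook onto the plate, released it and drew the arm clear.

**What the last pictures showed**
- **Gate:** shut straight across the mouth, with the bar inside the bow and the +y arm through the eye's window.
- **Height:** the bow arms measured about 36–37 mm, against 37 mm expected for a 12 mm bar on the 25 mm plate.
- **Other items:** the plain hook is where it was, and the post was not used.

**What went wrong or was left**
- **First grasp:** it came out about 6 mm too high, near the top of the grip. I reopened and gripped again lower before lifting.
- **Plate edge:** I moved the hook 5 mm toward the block because its pin corner would otherwise have sat over the plate's edge. That corner is still close to the edge.

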